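Push a dead speaker module through the bin's push flap

ROBOT

A 6-joint arm with a two-finger parallel gripper is mounted at the origin on the work surface. World frame = base frame: x ahead of the robot, y to its left, z up, the work surface at z = 0. Lengths are in m, angles in rad, forces in N, time in s.
With the tool pointing down it reaches from about 0.275 to 0.775 m from the base axis. Payload 14.6 kg.
Tool frame: the origin (TCP) lies at the very end of the fingers, on their centre line; the grasp point (between the pads) lies 19 mm behind it; z points along the fingers, y is the line along which they close (so a half turn about z gives the same grasp; the last joint's range is limited). The gripper opens to 85 mm and grips with 20 to 120 N. Pads are 22 mm wide; open, the fingers measure 114 mm over their backs; the gripper's body (76 mm by 85 mm) begins 54 mm behind the grasp point. The pads swing forward as they close: fully open they stand 13 mm farther back than shut.
Start: joints at [-1.259, 0.263, -0.048, 1.259, 0, 1.415], TCP at [0.236, -0.469, 0.199] pointing down, gripper open.
Joint ranges: [-2.65, 2.65], [-0.89, 1.7], [-1.18, 1.37], [-2.13, 2.11], [-1.35, 1.29], [-3.14, 3.14]. Speed limits (rad/s): [1.89, 1.89, 2.57, 2.79, 3.14, 3.14].

INTERFACE

Orientations are given as a 3x3 rotation matrix whose columns are the frame's x, y, z axes.
In Python, from rig import observe, capture, camera_model, hand_in, boxes_of, trace gives the robot as it stands.
- The arm moves only by the shell command python3 -m pendant 'ROWS' [FORCE]. ROWS is JSON, a list that holds one entry, the list of rows, each a list of 7 numbers: the gripper's target within -1 to 1 (shut at 1, half-way at 0, fully open at -1), then the shift along the tool's x, y, z in m, then the turn, a rotation vector about the tool's x, y, z in rad. In form: [[[claw, tx, ty, tz, ax, ay, az], ...]]. A call has 1 to 8 rows; each row shifts and turns the commanded pose from where the row before left it, along the tool's axes as they then stand; what a row does not reach is not made up. A row lasts 1/10 s, in which the tool goes at most 50 mm and 8.59 degrees, less where a joint would pass 70% of its speed; a pose out of reach is approached as far as the arm can. A call with a gripper value outside its range is refused whole. The fingers move at their own pace and stop on an object; FORCE is the grip in N (left out, the last holds). Time passes only in rows, so rows that do not move let the fingers close. It gives the time, the measured TCP pose, the force, the opening and the grip force at its end, in the units of the state.
- observe(): the state, without advancing time (a new reading comes with each control period).
- capture(name): name is "scene" or "top"; returns the picture (480x640x3 uint8, red, green, blue); there is no depth.
- camera_model(name): a dict with "K" (3x3 intrinsics, pixels), "rvec" (rotation vector, rad) and "tvec" (3), from world to camera coordinates, as OpenCV has them. Camera axes: x right, y down, z forward; pixel columns grow to the right and rows downward; lengths in m; the calibration is good to about 2 mm. A picture is of the moment at which its call begins. camera_model takes no time and is no camera call.
- hand_in(): hands the job in; it is judged then, once.
Trained networks look in the newest picture that a camera, given by its name, has taken for a name from the list of things; names that differ only in an ending like _2 or _b are one class to them, and where a whole thing is asked for, a point or a joint stands for the part that bears it (a point fixed in the world has none). Each returns a list of dicts, best first, with "p" (0 to 1); they miss things now and then, are a little off and sometimes report something else, mostly with a low value. They report only what shows in the picture. A call takes as long as a camera call.
- boxes_of(label, camera): "bbox" ([left, top, right, bottom] in pixels, round what is visible of it).
- trace(label, camera): "region" (480x640 bool, what is visible of it) and "bbox" ([left, top, right, bottom] in pixels, round what is visible of it).
The state is a dict: "t": time; "joint_pos": joint angles; "dq": joint speeds; "joint_torque": joint torques, N m; "position": TCP position; "ee_rot": TCP orientation; "wrist_force": force on the tool from outside, world axes, zero at the start; "moment": the same for the moment, N m; "width": finger opening in m; "grasp_force": force on a finger pad.
Only numpy, scipy, OpenCV 4.12 (cv2) and the standard library are available. Lean on these libraries where they do the work, as an engineer would, in place of code of your own. Each camera call takes 0.05 s, during which the arm holds its last target. There are 200 camera calls.

TASK

The small grey speaker module on the blue repair mat is dead: throw it away without picking it up. With one finger push the bin's sprung steel flap open, and while that finger holds it open push the module off the mat with the other finger so that it drops into the clear bin; do not shove the module against the shut flap, and do not pinch or lift it. Then take the hand away so that the flap springs shut, and leave the phone vise, tweezer, jar, red pick, mug, dish and screwdriver where they are.

Things in the scene. Friction and masses are not known exactly. Their poses are not given: they have to be found in the camera images.
- sill (a point): Middle of the straight edge where the blue mat ends and the bin's mouth begins, level with the mat's top, 100 mm above the counter. Its x axis runs along the edge, y is level and points from the mat into the bin, z is up. All y, z below are in this frame, in mm. The mat is the plane z = 0 from y = -277 to 0, x = -126 to 126, on a wooden riser. Riser and bin are fixed, turned by up to 0.4 rad.
- bin: Clear waste bin standing fast against the riser, x = -86 to 86, y = 1 to 198, floor at z = -96. Its front wall's top is 3 mm below the mat. The mouth is covered by the sloping steel flap, between two dark cheeks (inner faces x = -77 and 77) that rise with the flap to the ridge, the highest part: y = 101, z = 49. Behind it the lid slopes down. Origin: on the counter, 100 mm below the sill point; axes as there.
- flap (a joint): Self-closing steel flap, 144 wide, 100 long. Axle parallel to x at y = 101, z = 44. Shut (0 rad) it slopes 0.42 rad down towards the mat. It opens into the bin, free edge going down and away from the mat (value grows, to 1.1). A spring shuts it, 0.5 to 1 N at the free edge. A fingertip just above the mat moving along +y wipes it open: 0.25 rad at y = 55, 0.5 at y = 75.
- flap_edge (a point): Middle of the flap's free lower edge: at y = 10, z = 3 while the flap is shut; it moves with the flap.
- module_center (a point): Centre of the speaker module: a loose grey plastic block 34 mm (its x axis) by 24 mm (its y axis) by 12 mm high, black grille on top, about 15 g. It lies flat on the mat 60 to 100 mm before the sill and within 25 mm of its middle, its y axis within 0.4 rad of the sill's y axis. Nothing else stands within 45 mm of the sill's y axis from y = -150 to the bin.
- vise: Bystander. Black plastic phone vise with a clamp knob and a green circuit board in its jaws, 133 x 66 x 26 mm, lying on the mat well behind the module, as seen from the bin. Origin: centre of its underside.
- jar: Bystander. Small glass jar with a metal screw lid, 36 mm wide, 45 mm high, on the mat beside the vise. Origin: centre of its underside.
- tweezer: Bystander. Stainless tweezer, 120 mm long (its x axis), 12 mm wide, 7 mm high, lying on the mat at one side of the module's lane. Origin: underside, mid-length.
- pick: Bystander. Red plastic opening pick, 31 x 24 x 4 mm, lying on the mat at the other side of the module's lane. Origin: underside, about its middle.
- mug: Bystander. Blue mug, 80 mm wide, 92 mm high, on the counter to the robot's left. Origin: centre of its underside.
- dish: Bystander. Steel screw dish, 84 mm wide, 22 mm high, on the counter to the robot's left. Origin: centre of its underside.
- driver: Bystander. Yellow-handled screwdriver, 150 mm long, lying on the counter to the robot's right. Origin: underside, mid-length.

How it is judged:
By the outcome, as a careful person would: the job done as asked, in the order asked, and still so for the second after the job is handed in, with the robot touching nothing.
It also fails if it takes over 35 s, if anything falls off the work surface, if the arm or the gripper's body presses on something with over 40 N, if the wrist force passes 120 N, or if a joint passes its speed limit or range.

## Working session

There is one attempt and no reset: what is moved stays moved. The work goes in short steps, Python scripts to look and compute and a shell command to move; the robot and the scene stay as the last step left them, time stands still between calls to the robot, and variables do not carry over. Pictures are saved under pics/ and viewed, at most 10 in all, crops included, and the job is handed in when it is done.

```bash
ls; mkdir -p pics
python3 - <<'E'
from rig import *
import cv2,numpy as np
for c in ("scene","top"):
    im=capture(c); cv2.imwrite(f"pics/{c}0.png",im[:,:,::-1])
    m=camera_model(c);print(c,m)
    for l in ("module_center","flap","bin","vise","tweezer","pick","jar"):
        r=boxes_of(l,c); print(l,[(np.round(x["bbox"]).tolist(),round(x["p"],2)) for x in r[:2]])
o=observe();print(o["t"],o["position"],o["ee_rot"],o["width"])
E
```

```text
pics
scene {'K': array([[522.72348001,   0.        , 332.63065032],
       [  0.        , 522.72348001, 240.17952922],
       [  0.        ,   0.        ,   1.        ]]), 'rvec': array([ 2.26684655,  1.13093162, -0.35522032]), 'tvec': array([-0.35256552, -0.31833389,  1.69716341])}
module_center [([312.0, 199.0, 366.0, 255.0], 0.46)]
flap [([310.0, 196.0, 364.0, 256.0], 0.83)]
bin [([303.0, 191.0, 400.0, 284.0], 0.83), ([310.0, 199.0, 366.0, 254.0], 0.18)]
vise [([209.0, 226.0, 245.0, 272.0], 0.97)]
tweezer [([232.0, 284.0, 249.0, 307.0], 0.5), ([248.0, 210.0, 289.0, 224.0], 0.49)]
pick [([197.0, 191.0, 406.0, 330.0], 0.27)]
jar [([228.0, 286.0, 248.0, 308.0], 0.74)]
top {'K': array([[524.11036873,   0.        , 316.66805529],
       [  0.        , 524.11036873, 242.63542206],
       [  0.        ,   0.        ,   1.        ]]), 'rvec': array([ 2.14738999, -2.18855594,  0.12900847]), 'tvec': array([-0.01654736,  0.59461766,  1.41065765])}
module_center [([340.0, 266.0, 353.0, 279.0], 0.55)]
flap [([276.0, 219.0, 319.0, 279.0], 0.59), ([125.0, 220.0, 157.0, 259.0], 0.51)]
bin [([382.0, 261.0, 414.0, 318.0], 0.42)]
vise [([381.0, 263.0, 414.0, 317.0], 0.8), ([407.0, 234.0, 422.0, 243.0], 0.2)]
tweezer [([106.0, 288.0, 150.0, 324.0], 0.6)]
pick []
jar [([407.0, 233.0, 421.0, 244.0], 0.63)]
0.8 [ 0.23627848 -0.46881592  0.19880268] [[ 8.92996980e-01  4.50062656e-01  1.31321988e-05]
 [ 4.50062656e-01 -8.92996980e-01 -1.40104643e-05]
 [ 5.42142709e-06  1.84216146e-05 -1.00000000e+00]] 0.08523338150754492
```

Run:
```python
import cv2
a=cv2.imread("pics/top0.png")[180:360,200:440];cv2.imwrite("pics/top0c.png",cv2.resize(a,(800,600),interpolation=cv2.INTER_CUBIC))
a=cv2.imread("pics/scene0.png")[170:350,180:420];cv2.imwrite("pics/scene0c.png",cv2.resize(a,(800,600),interpolation=cv2.INTER_CUBIC))
```

```text
(no output)
```

View pics/top0c.png

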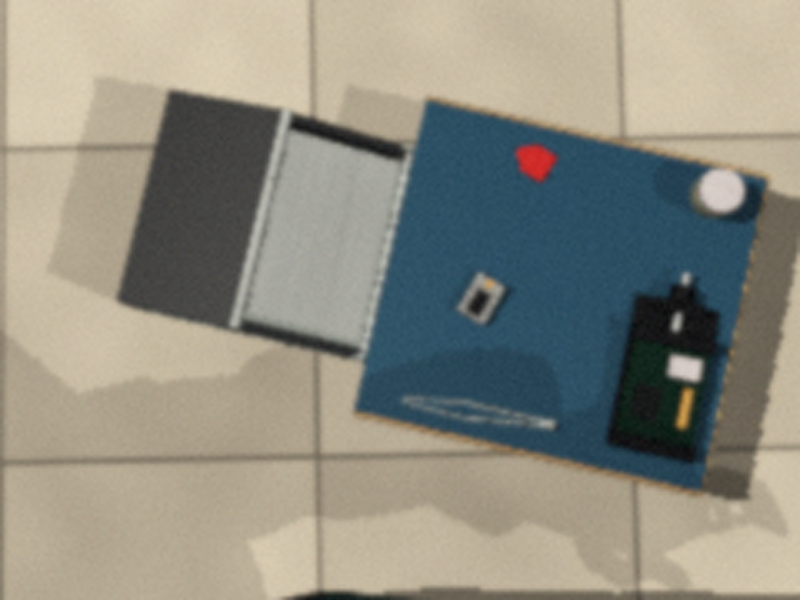

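View pics/scene0c.png

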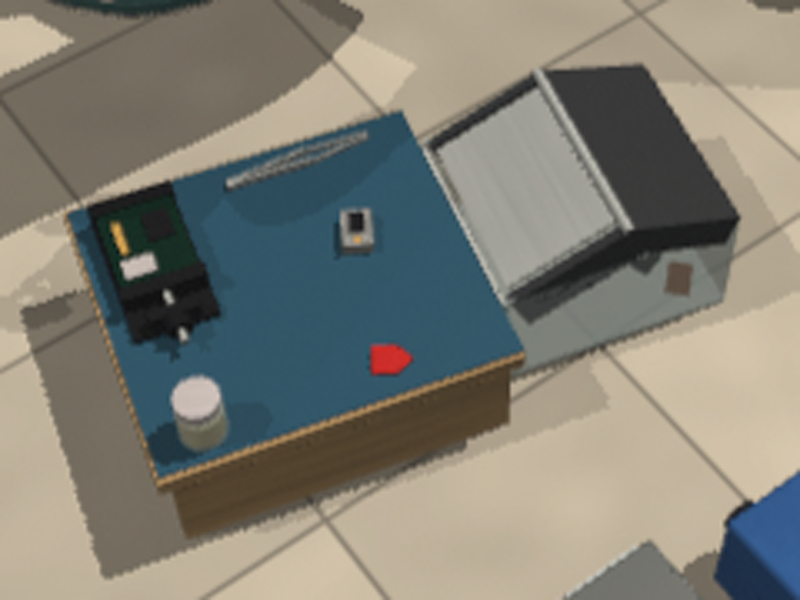

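The top view crop shows the mat corners at crop (428,100), (767,178), (703,490) and (357,412). The module is at about (482,298), the flap is to its left, the pick is above the lane and the tweezer below it. The scene view agrees: module at about (357,228), mat corners at (403,112), (522,355), (160,485) and (68,213).

```bash
cat > h.py <<'E'
from rig import *
import cv2,numpy as np
def px2w(c,uv,z):
    m=camera_model(c);R=cv2.Rodrigues(m["rvec"])[0];C=-R.T@m["tvec"]
    d=R.T@np.linalg.inv(m["K"])@np.array([uv[0],uv[1],1.]);return C+d*(z-C[2])/d[2]
def proj(c,P):
    m=camera_model(c);return cv2.projectPoints(np.array(P,float).reshape(-1,3),m["rvec"],m["tvec"],m["K"],None)[0][:,0]
def crop(c,uv):
    o=(200,180) if c=="top" else (180,170);return (uv[0]*.3+o[0]-.35,uv[1]*.3+o[1]-.35)
E
python3 - <<'E'
from h import *
np.set_printoptions(precision=4,suppress=True)
for c,cs,mods in (("top",[(428,100),(767,178),(703,490),(357,412)],[(478,271),(510,290),(487,325),(457,305)]),
  ("scene",[(522,355),(160,485),(68,213),(403,112)],[(340,209),(371,209),(374,246),(340,245)])):
    W=np.array([px2w(c,crop(c,p),.1) for p in cs]);print(c,W[:,:2].tolist())
    # corners order: sillA, farA, farB, sillB
    y=(W[0]-W[1]+W[3]-W[2]);th=np.arctan2(y[1],y[0])
    ce=W.mean(0);yd=np.array([np.cos(th),np.sin(th)]);sill=ce[:2]+yd*.1385
    xd=np.array([yd[1],-yd[0]])
    print("sill",sill,"ydir",yd,"xdir",xd,"dims",np.linalg.norm(W[0]-W[1]),np.linalg.norm(W[0]-W[3]))
    M=np.array([px2w(c,crop(c,p),.112)[:2] for p in mods])-sill
    L=np.c_[M@xd,M@yd]*1000;print("module local\n",L,L.mean(0))
E
```

```text
top [[0.6739645206467321, -0.05903048505935565], [0.6066201757371585, -0.3257050536944971], [0.36390418484256465, -0.265483274506154], [0.42914510030945563, 0.0015432724694547234]]
sill [ 0.5518 -0.0278] ydir [0.2411 0.9705] xdir [ 0.9705 -0.2411] dims 0.2750465166986093 0.252201761840474
module local
 [[  1.1243 -68.6149]
 [ -7.7838 -96.0837]
 [-38.2982 -84.5231]
 [-28.3399 -58.4502]] [-18.3244 -76.918 ]
scene [[0.6780229826852946, -0.06452699999485423], [0.613317448133982, -0.33068674350654503], [0.36519739720041866, -0.2664462848179985], [0.4344160341626202, 0.0009275982246451653]]
sill [ 0.5565 -0.0309] ydir [0.2435 0.9699] xdir [ 0.9699 -0.2435] dims 0.27391205754362136 0.252247199779512
module local
 [[-42.7954 -82.428 ]
 [-33.7291 -60.4628]
 [  0.303  -70.7581]
 [-10.3837 -94.1423]] [-21.6513 -76.9478]
```

```bash
python3 -m pendant '[[[-0.65,0.03,-0.015,0,0,0,0],[-0.65,0.036,-0.018,0,0,0,0],[-0.65,0.036,-0.018,0,0,0,0],[-0.65,0.036,-0.018,0,0,0,0],[-0.65,0.036,-0.018,0,0,0,0],[-0.65,0.036,-0.018,0,0,0,0],[-0.65,0.036,-0.018,0,0,0,0],[-0.65,0.036,-0.018,0,0,0,0]]]'
python3 -m pendant '[[[-0.65,0.036,-0.018,0,0,0,0],[-0.65,0.036,-0.018,0,0,0,0],[-0.65,0.036,-0.018,0,0,0,0],[-0.65,0.036,-0.016,0,0,0,0],[-0.65,0,0,0,0,0,-0.14],[-0.65,0,0,0,0,0,-0.15],[-0.65,0,0,0,0,0,-0.15],[-0.65,0,0,0,0,0,-0.15]]]'
python3 -m pendant '[[[-0.65,0,0,0,0,0,-0.15],[-0.65,0,0,0,0,0,-0.15],[-0.65,0,0,0,0,0,-0.15],[-0.65,0,0,0,0,0,-0.15],[-0.65,0,0,0,0,0,-0.15],[-0.65,0,0,0,0,0,-0.15],[-0.65,0,0,0,0,0,-0.15],[-0.65,0,0,0,0,0,-0.15]]]'
python3 -m pendant '[[[-0.65,0,0,0,0,0,-0.15],[-0.65,0,0,0,0,0,-0.15],[-0.65,0,0,0,0,0,0]]]'
```

```text
t: 1.6
position: [0.4254, -0.2146, 0.1989]
ee_rot: [[0.893, 0.45, 0.0], [0.45, -0.893, -0.0], [0.0, 0.0, -1.0]]
wrist_force: [1.2, -0.2, 0.1]
width: 0.0707
grasp_force: 0.0
t: 2.4
position: [0.5218, -0.0885, 0.1987]
ee_rot: [[0.486, 0.874, -0.0], [0.874, -0.486, 0.0], [0.0, -0.0, -1.0]]
wrist_force: [0.5, -0.5, -0.8]
width: 0.0704
grasp_force: 0.0
t: 3.2
position: [0.5217, -0.0887, 0.1988]
ee_rot: [[-0.638, 0.77, -0.0], [0.77, 0.638, -0.0], [0.0, -0.0, -1.0]]
wrist_force: [-0.3, -0.0, -0.7]
width: 0.0705
grasp_force: 0.0
t: 3.5
position: [0.5217, -0.0887, 0.1987]
ee_rot: [[-0.835, 0.55, -0.0], [0.55, 0.835, 0.0], [0.0, -0.0, -1.0]]
wrist_force: [0.4, 0.5, -0.0]
width: 0.0704
grasp_force: 0.0
```

```bash
python3 -m pendant '[[[-0.65,0,0,0.02,0,0,0],[-0.65,0,0,0.03,0,0,0],[-0.65,0,0,0.023,0,0,0],[-0.65,0,0,0,0,0,0]]]'
python3 - <<'E'
from h import *
ims=[]
for c in ("top","scene"):
    im=capture(c);o=(270,215) if c=="top" else (240,180)
    a=im[o[1]:o[1]+100,o[0]:o[0]+133,::-1];ims.append(cv2.resize(a,(400,300),interpolation=cv2.INTER_CUBIC))
    print(c,o,[(x["bbox"],x["p"]) for x in boxes_of("module_center",c)])
cv2.imwrite("pics/low.png",cv2.resize(np.hstack(ims),(800,300)))
E
```

```text
t: 3.9
position: [0.5202, -0.0882, 0.1235]
ee_rot: [[-0.831, 0.556, -0.004], [0.556, 0.831, 0.001], [0.004, -0.001, -1.0]]
wrist_force: [0.6, -0.1, 1.7]
width: 0.0706
grasp_force: 0.0
top (270, 215) [([233.8, 209.3, 325.3, 287.0], 0.49)]
scene (240, 180) []
```

View pics/low.png

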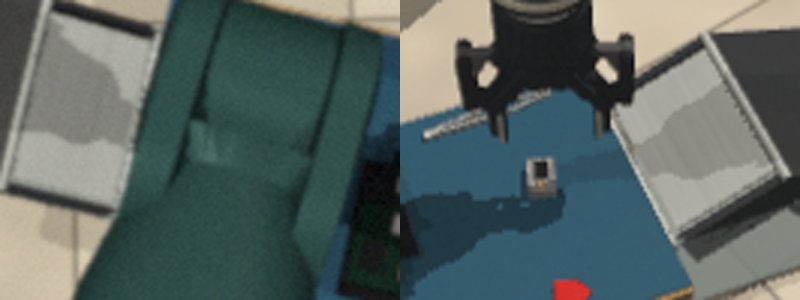

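The fingers straddle the module in the scene view, with tips at about (503,137) and (602,137) and the module at (542,175). The top view is blocked by the arm, so I'll compare against projections.

Run:
```python
from h import *
np.set_printoptions(precision=1,suppress=True)
o=observe();p=o["position"];R=o["ee_rot"]
for dz in (0,.008,.02):
    print(dz,proj("scene",[p+R[:,1]*s*.042+[0,0,dz] for s in(-1,1)]).tolist())
print("tips seen (274.3,225.7),(307.3,225.7)")
for uv in ((274.3,225.7),(307.3,225.7)):
    print([ (px2w("scene",uv,z)-p)@R[:,:2] for z in (.12,.13,.14)])
print("module",px2w("scene",(287.2,237.8),.108))
m=px2w("scene",(287.2,237.8),.108); print("module in tool",(m-p)@R)
```

```text
0 [[274.47359731205773, 234.16562239219368], [307.87854446750475, 232.80585850958528]]
0.008 [[274.24641926207346, 232.21578764850776], [307.8148141954959, 230.85599300739818]]
0.02 [[273.90145859599306, 229.25504257663425], [307.71804636516725, 227.89532379743318]]
tips seen (274.3,225.7),(307.3,225.7)
[array([ 0., -0.]), array([ 0., -0.]), array([ 0., -0.])]
[array([0., 0.]), array([0., 0.]), array([0., 0.])]
module [ 0.5 -0.1  0.1]
module in tool [ 0. -0.  0.]
```

Run:
```python
from h import *
np.set_printoptions(precision=1,suppress=True)
o=observe();p=o["position"];R=o["ee_rot"]
m=px2w("scene",(287.2,237.8),.108); print("module in tool mm",(m-p)@R*1000,m*1000)
im=capture("scene")[190:250,255:335,::-1];a=cv2.resize(im.copy(),(800,600),interpolation=cv2.INTER_CUBIC)
for dz in (0,.008):
  for q in proj("scene",[p+R[:,1]*s*.042+[0,0,dz] for s in(-1,1)]): cv2.circle(a,tuple(int(v) for v in ((q-[255,190]+.5)*10)),5,(0,0,255) if dz else (0,255,0),2)
cv2.imwrite("pics/z.png",a)
```

```text
module in tool mm [  1.5 -11.   19.1] [515.2 -97.3 108. ]
```

View pics/z.png

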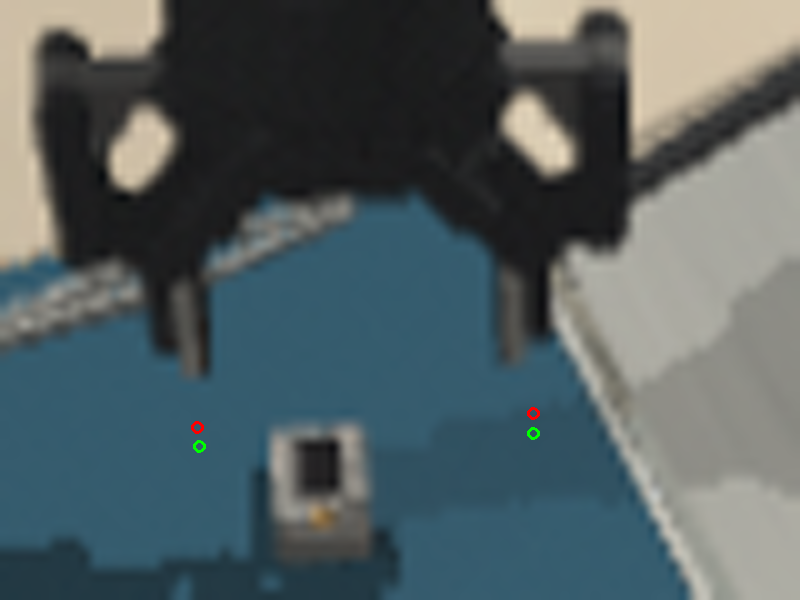

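```bash
python3 -m pendant '[[[-0.42,0,0,0.005,0,0,0],[-0.42,0,0,0.005,0,0,0],[-0.42,0,0,0.005,0,0,0],[-0.42,0,0,0,0,0,0],[-0.42,0,0,0,0,0,0]]]'
python3 - <<'E'
from h import *
o=observe();p=o["position"];R=o["ee_rot"]
im=capture("scene")[190:250,255:335,::-1];a=cv2.resize(im.copy(),(800,600),interpolation=cv2.INTER_CUBIC)
for dz in (0,.008):
  for q in proj("scene",[p+R[:,1]*s*.037+[0,0,dz] for s in(-1,1)]): cv2.circle(a,tuple(int(v) for v in ((q-[255,190]+.5)*10)),5,(0,0,255) if dz else (0,255,0),2)
cv2.imwrite("pics/z2.png",a)
E
```

```text
t: 4.65
position: [0.5216, -0.0887, 0.1107]
ee_rot: [[-0.834, 0.552, -0.0], [0.552, 0.834, 0.0], [0.0, -0.0, -1.0]]
wrist_force: [0.6, -0.1, -0.0]
width: 0.0604
grasp_force: 0.0
```

View pics/z2.png

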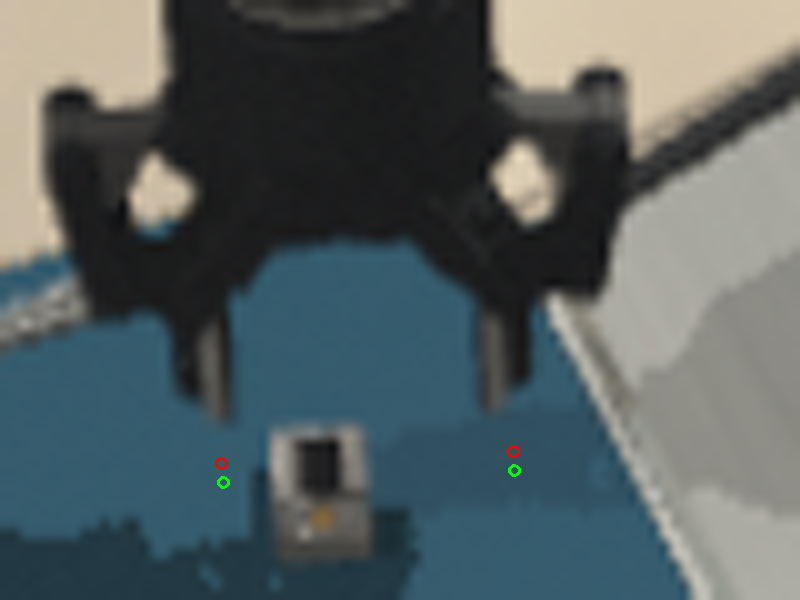

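The visible tips sit higher than the nominal TCP by about 20 mm (rows 410–420 against 470–482), so I'll go down gradually, watching the force.

```bash
python3 -m pendant '[[[-0.42,0,0,0.005,0,0,0],[-0.42,0,0,0,0,0,0]]]'; python3 -m pendant '[[[-0.42,0,0,0.004,0,0,0],[-0.42,0,0,0,0,0,0]]]'
python3 - <<'E'
from h import *
o=observe();p=o["position"];R=o["ee_rot"]
im=capture("scene")[190:250,255:335,::-1];a=cv2.resize(im.copy(),(800,600),interpolation=cv2.INTER_CUBIC)
cv2.imwrite("pics/z3.png",a)
E
```

```text
t: 4.9
position: [0.5215, -0.0886, 0.1053]
ee_rot: [[-0.834, 0.552, -0.001], [0.552, 0.834, 0.0], [0.001, -0.0, -1.0]]
wrist_force: [0.8, 0.4, -0.3]
width: 0.0605
grasp_force: 0.0
t: 5.1
position: [0.5215, -0.0886, 0.1013]
ee_rot: [[-0.834, 0.552, -0.001], [0.552, 0.834, 0.0], [0.001, -0.0, -1.0]]
wrist_force: [0.0, 0.4, 0.1]
width: 0.0607
grasp_force: 0.0
```

View pics/z3.png

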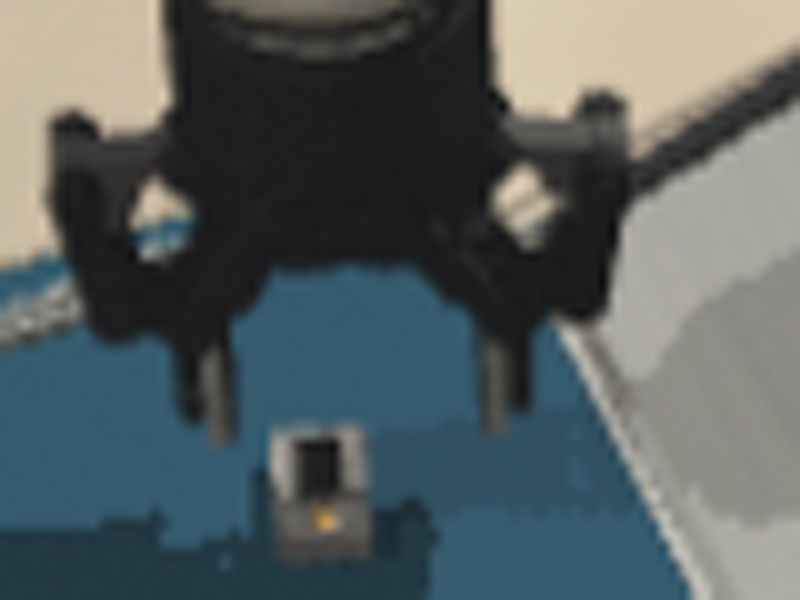

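Run:
```python
from h import *
o=observe();p=o["position"];R=o["ee_rot"]
for x in (-.011,0,.011):
  P=[p*[1,1,0]+[0,0,.1]+R[:,0]*x+R[:,1]*s*.033 for s in(-1,1)]
  print(x,((proj("scene",P)-[255,190]+.5)*10).round().tolist())
m=camera_model("scene");print((-cv2.Rodrigues(m["rvec"])[0].T@m["tvec"]))
```

```text
-0.011 [[242.0, 542.0], [501.0, 531.0]]
0 [[242.0, 507.0], [500.0, 496.0]]
0.011 [[241.0, 473.0], [498.0, 462.0]]
[ 1.21462981 -0.5086167   1.17131807]
```

```bash
ok(){ python3 -c "from rig import observe as o;import sys;f=o()['wrist_force'];print(f.round(1),o()['position'][2].round(4));sys.exit(abs(f[2])>4)"; }
python3 -m pendant '[[[-0.42,0,0,0.003,0,0,0],[-0.42,0,0,0,0,0,0]]]' >/dev/null; ok && python3 -m pendant '[[[-0.42,0,0,0.003,0,0,0],[-0.42,0,0,0,0,0,0]]]'>/dev/null && ok && python3 -m pendant '[[[-0.42,0,0,0.003,0,0,0],[-0.42,0,0,0,0,0,0]]]'>/dev/null && ok  && python3 -m pendant '[[[-0.42,0,0,0.003,0,0,0],[-0.42,0,0,0,0,0,0]]]'>/dev/null && ok
```

```text
[-0.5  0.2 -0.1] 0.0985False
```

```bash
ok(){ python3 -c "from rig import observe as o;import sys;f=o()['wrist_force'];print(f.round(1),o()['position'][2].round(4));sys.exit(int(abs(f[2])>4))"; }
python3 -m pendant '[[[-0.42,0,0,0.003,0,0,0],[-0.42,0,0,0,0,0,0]]]' >/dev/null; ok && python3 -m pendant '[[[-0.42,0,0,0.003,0,0,0],[-0.42,0,0,0,0,0,0]]]'>/dev/null && ok && python3 -m pendant '[[[-0.42,0,0,0.003,0,0,0],[-0.42,0,0,0,0,0,0]]]'>/dev/null && ok
python3 - <<'E'
from h import *
im=capture("scene")[190:250,255:335,::-1];a=cv2.resize(im.copy(),(800,600),interpolation=cv2.INTER_CUBIC)
cv2.imwrite("pics/z4.png",a)
E
```

```text
[-0.2  0.5 -0.1] 0.0955
[-0.  -0.2  0.2] 0.0924
[ 0.5 -0.1 -0.4] 0.0894
```

View pics/z4.png

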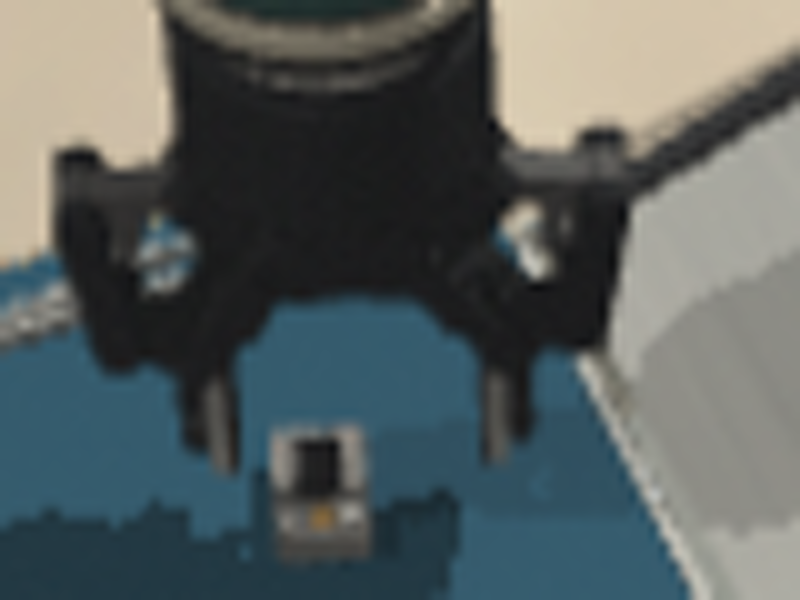

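```bash
ok(){ python3 -c "from rig import observe as o;import sys;f=o()['wrist_force'];print(f.round(1),o()['position'][2].round(4));sys.exit(int(abs(f[2])>4))"; }
python3 -m pendant '[[[-0.42,0,0,0.002,0,0,0],[-0.42,0,0,0,0,0,0]]]' >/dev/null; ok && python3 -m pendant '[[[-0.42,0,0,0.002,0,0,0],[-0.42,0,0,0,0,0,0]]]'>/dev/null && ok && python3 -m pendant '[[[-0.42,0,0,0.002,0,0,0],[-0.42,0,0,0,0,0,0]]]'>/dev/null && ok && python3 -m pendant '[[[-0.42,0,0,0.002,0,0,0],[-0.42,0,0,0,0,0,0]]]'>/dev/null && ok
python3 -c "
from h import *
im=capture('scene');np.save('z5.npy',im)
print(im[190:250,275:279].mean(2).astype(int)[35:55].tolist())"
```

```text
[-0.7  0.7  0.3] 0.0876
[0.1 0.  0.9] 0.0856
[-0.1  0.1 -0.7] 0.0835
[-0.1 -0.6  0. ] 0.0815
[[31, 29, 28, 29], [28, 28, 26, 33], [29, 28, 30, 46], [30, 29, 28, 49], [28, 33, 38, 38], [32, 56, 55, 37], [44, 78, 58, 28], [49, 81, 63, 30], [39, 80, 71, 34], [34, 79, 74, 34], [31, 78, 83, 40], [35, 76, 84, 44], [61, 73, 83, 49], [84, 84, 82, 51], [84, 84, 82, 67], [81, 84, 84, 84], [74, 84, 84, 85], [53, 73, 75, 76], [53, 52, 54, 52], [52, 51, 52, 53]]
```

```bash
ok(){ python3 -c "from rig import observe as o;import sys;f=o()['wrist_force'];print(f.round(1),o()['position'][2].round(4));sys.exit(int(abs(f[2])>3))"; }
python3 -m pendant '[[[-0.42,0,0,0.003,0,0,0],[-0.42,0,0,0,0,0,0]]]' >/dev/null; ok && python3 -m pendant '[[[-0.42,0,0,0.003,0,0,0],[-0.42,0,0,0,0,0,0]]]'>/dev/null && ok && python3 -m pendant '[[[-0.42,0,0,0.003,0,0,0],[-0.42,0,0,0,0,0,0]]]'>/dev/null && ok
python3 - <<'E'
from h import *
im=capture("scene")[190:250,255:335,::-1];a=cv2.resize(im.copy(),(800,600),interpolation=cv2.INTER_CUBIC)
cv2.imwrite("pics/z6.png",a)
E
```

```text
[ 0.1 -1.   1.2] 0.0784
[-0.4  0.   0.1] 0.0754
[ 0.2 -0.1  0.2] 0.0724
```

View pics/z6.png

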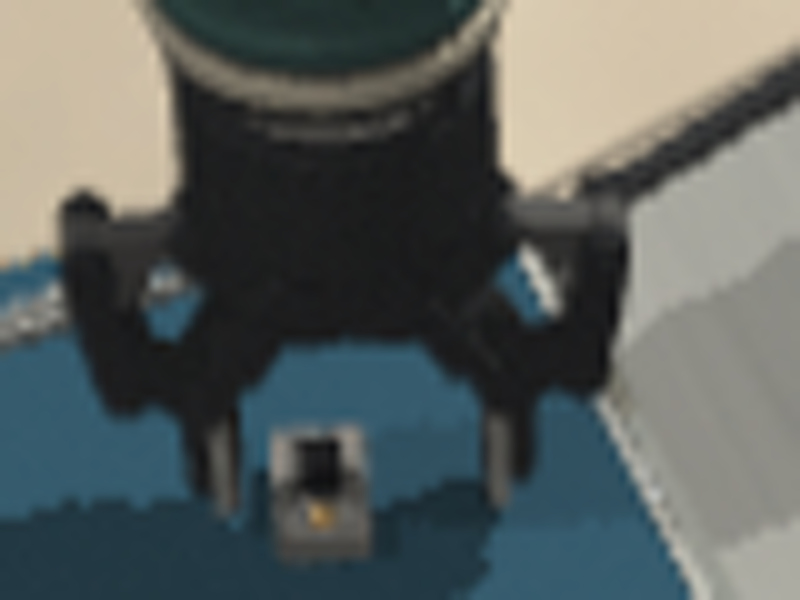

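The tips at rows 515 and 505 straddle the module and still have about 10 mm to go. I'll continue to a light touch.

```bash
ok(){ python3 -c "from rig import observe as o;import sys;f=o()['wrist_force'];print(f.round(1),o()['position'].round(4),o()['moment'].round(2));sys.exit(int(abs(f[2])>2.5))"; }
python3 -m pendant '[[[-0.42,0,0,0.003,0,0,0],[-0.42,0,0,0,0,0,0]]]' >/dev/null; ok && python3 -m pendant '[[[-0.42,0,0,0.002,0,0,0]]]'>/dev/null && ok && python3 -m pendant '[[[-0.42,0,0,0.002,0,0,0]]]'>/dev/null && ok && python3 -m pendant '[[[-0.42,0,0,0.0015,0,0,0]]]'>/dev/null && ok && python3 -m pendant '[[[-0.42,0,0,0.0015,0,0,0]]]'>/dev/null && ok && python3 -m pendant '[[[-0.42,0,0,0.0015,0,0,0]]]'>/dev/null && ok
python3 -c "
from rig import *
print(observe()['t'])"
```

```text
[-0.5  0.3  0. ] [ 0.5216 -0.0887  0.0695] [ 0.01 -0.05  0.05]
[ 0.2 -0.2 -0.3] [ 0.5218 -0.0887  0.0678] [0.02 0.03 0.01]
[-0.2  0.4 -0.2] [ 0.5218 -0.0887  0.0657] [-0.02 -0.02  0.01]
[-0.4  0.   0.1] [ 0.5217 -0.0887  0.0641] [-0.02 -0.   -0.07]
[-0.5 -0.9  0. ] [ 0.5217 -0.0887  0.0626] [-0.01  0.04  0.02]
[-11.4   4.1  38.3] [ 0.5218 -0.0887  0.0621] [ 0.65  2.29 -0.  ]
8.2
```

Contact at TCP z ≈ 0.0623, which matches the image. I'll raise 4 mm and push along tool y.

```bash
python3 -m pendant '[[[-0.42,0,0,-0.005,0,0,0],[-0.42,0,0,0,0,0,0]]]'
python3 -m pendant '[[[-0.42,0,0.006,0,0,0,0],[-0.42,0,0.006,0,0,0,0],[-0.42,0,0.008,0,0,0,0],[-0.42,0,0.008,0,0,0,0],[-0.42,0,0.008,0,0,0,0],[-0.42,0,0.008,0,0,0,0],[-0.42,0,0.008,0,0,0,0],[-0.42,0,0,0,0,0,0]]]'
python3 - <<'E'
from h import *
o=observe();p=o["position"];print(np.array([[.970,-.242],[.242,.970]])@(p[:2]-[.5535,-.0293]))
im=capture("scene")[185:260,265:365,::-1];cv2.imwrite("pics/p1.png",cv2.resize(im.copy(),(800,600),interpolation=cv2.INTER_CUBIC))
E
```

```text
t: 8.4
position: [0.5221, -0.0888, 0.0667]
ee_rot: [[-0.834, 0.552, 0.001], [0.552, 0.834, -0.0], [-0.001, 0.0, -1.0]]
wrist_force: [-0.2, -0.2, 0.6]
width: 0.0607
grasp_force: 0.0
t: 9.2
position: [0.551, -0.0445, 0.0663]
ee_rot: [[-0.834, 0.551, 0.0], [0.551, 0.834, 0.0], [-0.0, 0.0, -1.0]]
wrist_force: [0.1, -0.1, 1.1]
width: 0.0608
grasp_force: 0.3
[ 0.00125101 -0.01536935]
```

View pics/p1.png

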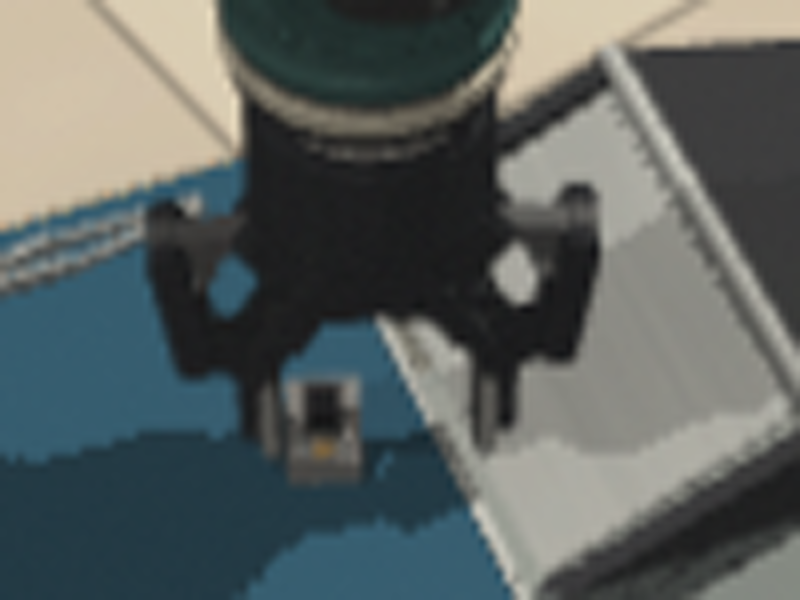

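The module lies flat against the rear finger at (322,430), and the front finger at (490,430) has started to open the flap. I'll continue.

```bash
python3 -m pendant '[[[-0.42,0,0.008,0,0,0,0],[-0.42,0,0.008,0,0,0,0],[-0.42,0,0.008,0,0,0,0],[-0.42,0,0.008,0,0,0,0],[-0.42,0,0.008,0,0,0,0],[-0.42,0,0.006,0,0,0,0],[-0.42,0,0.004,0,0,0,0],[-0.42,0,0,0,0,0,0]]]'
python3 - <<'E'
from h import *
o=observe();p=o["position"];print(np.array([[.970,-.242],[.242,.970]])@(p[:2]-[.5535,-.0293]))
for c in("scene","top"):
    capture(c);print([(x["bbox"],x["p"]) for x in boxes_of("module_center",c)])
E
```

```text
t: 10.05
position: [0.5783, -0.0032, 0.0662]
ee_rot: [[-0.834, 0.552, 0.0], [0.552, 0.834, 0.0], [-0.0, 0.0, -1.0]]
wrist_force: [-0.6, -0.4, 2.1]
width: 0.0604
grasp_force: 0.8
[0.01775862 0.03129524]
[([251.1, 219.8, 268.3, 221.1], 0.19)]
[]
```

```bash
python3 -m pendant '[[[-0.42,0,0.004,0,0,0,0],[-0.42,0,0.003,0,0,0,0],[-0.42,0,0,0,0,0,0],[-0.42,0,0,0,0,0,0]]]'
python3 - <<'E'
from h import *
a=capture("scene")[175:295,265:425,::-1]
cv2.imwrite("pics/p2.png",cv2.resize(a.copy(),(800,600),interpolation=cv2.INTER_CUBIC))
E
```

```text
t: 10.65
position: [0.582, 0.0022, 0.0662]
ee_rot: [[-0.834, 0.552, 0.0], [0.552, 0.834, 0.0], [-0.0, 0.0, -1.0]]
wrist_force: [-1.4, -1.9, 1.0]
width: 0.0606
grasp_force: 1.0
```

View pics/p2.png

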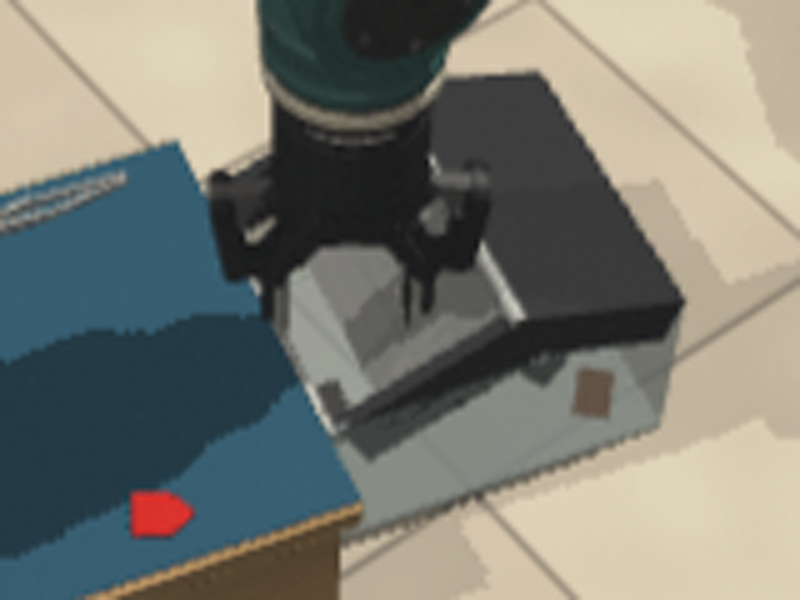

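The module is gone from the mat and the flap stands open. A small dark block shows inside the bin at crop (330,395). I'll retreat along −y, then lift and check.

```bash
python3 - <<'E'
from h import *
for z in (.006,.012,.05,.09):
  w=px2w("scene",(331,253.5),z);print(z,np.array([[.970,-.242],[.242,.970]])@(w[:2]-[.5535,-.0293]))
E
python3 -m pendant '[[[-0.42,0,-0.006,0,0,0,0],[-0.42,0,-0.01,0,0,0,0],[-0.42,0,-0.01,0,0,0,0],[-0.42,0,-0.01,0,0,0,0],[-0.42,0,-0.01,0,0,0,0],[-0.42,0,-0.01,0,0,0,0],[-0.42,0,-0.01,0,0,0,0],[-0.42,0,-0.01,0,0,0,0]]]'
python3 -m pendant '[[[-0.42,0,-0.01,0,0,0,0],[-0.42,0,-0.01,-0.01,0,0,0],[-0.42,0,0,-0.03,0,0,0],[-0.42,0,0,-0.04,0,0,0],[-0.42,0,0,-0.04,0,0,0],[-0.42,0,0,-0.04,0,0,0],[-0.42,0,0,-0.02,0,0,0],[-0.42,0,0,0,0,0,0]]]'
```

```text
0.006 [0.00108842 0.03855233]
0.012 [0.00498196 0.03678374]
0.05 [0.02964105 0.02558263]
0.09 [0.05559798 0.01379199]
t: 11.5
position: [0.5394, -0.0619, 0.0662]
ee_rot: [[-0.834, 0.552, -0.0], [0.552, 0.834, 0.0], [0.0, -0.0, -1.0]]
wrist_force: [-0.6, 0.2, 0.4]
width: 0.0605
grasp_force: 0.0
t: 12.3
position: [0.5298, -0.0785, 0.2497]
ee_rot: [[-0.834, 0.552, 0.005], [0.552, 0.834, -0.001], [-0.005, 0.001, -1.0]]
wrist_force: [0.6, -1.2, -0.7]
width: 0.0607
grasp_force: 0.0
```

```bash
python3 -m pendant '[[[-0.42,0.01,-0.03,0,0,0,0],[-0.42,0.01,-0.04,0,0,0,0],[-0.42,0.01,-0.04,0,0,0,0],[-0.42,0.01,-0.04,0,0,0,0],[-0.42,0,-0.04,0,0,0,0],[-0.42,0,-0.04,0,0,0,0],[-0.42,0,-0.02,0,0,0,0],[-0.42,0,0,0,0,0,0]]]'
python3 - <<'E'
from h import *
M=np.array([[.970,-.242],[.242,.970]])
for c in("scene","top"):
    im=capture(c); old=cv2.imread(f"pics/{c}0.png")[:,:,::-1]
    g=cv2.GaussianBlur(cv2.absdiff(im,old).max(2),(3,3),0)
    n,l,s,ce=cv2.connectedComponentsWithStats((g>40).astype(np.uint8))
    for i in range(1,n):
        if s[i,4]>8:print(c,s[i],ce[i].round())
    for q in("module_center","flap","vise","tweezer","pick","jar"):print(q,[(np.round(x["bbox"]).tolist(),round(x["p"],2)) for x in boxes_of(q,c)][:2])
    for nm,P in(("mod0",[.515,-.099,.112]),):
        u=proj(c,P)[0].round().astype(int);print(nm,u,im[u[1],u[0]],old[u[1],u[0]])
    if c=="scene": print(im[245:264:3,322:346:3].mean(2).astype(int),"\n",old[245:264:3,322:346:3].mean(2).astype(int))
E
```

```text
t: 13.1
position: [0.3559, -0.2659, 0.2458]
ee_rot: [[-0.832, 0.555, -0.001], [0.555, 0.832, 0.0], [0.001, -0.0, -1.0]]
wrist_force: [0.2, 0.4, -0.1]
width: 0.0606
grasp_force: 0.0
scene [  3   0  31  10 145] [16.  3.]
scene [139   0   7  17  62] [142.   7.]
scene [199   0   5  20  27] [201.  10.]
scene [ 194    0   61   87 2126] [229.  48.]
scene [ 271    0   45  143 2363] [298.  58.]
scene [225   4   3   7   9] [226.   7.]
scene [110   6   4   6  15] [111.   8.]
scene [70 21 11  9 30] [75. 25.]
scene [  7  29  29  53 219] [19. 49.]
scene [118  32   4   9  11] [120.  36.]
scene [    0    47   202   223 16182] [ 99. 147.]
scene [235 134  11   9  31] [240. 138.]
scene [261 139  44  34 927] [282. 154.]
scene [260 142   5   4  14] [262. 144.]
scene [   0  175  290  162 8482] [106. 274.]
scene [281 232  11  14 125] [286. 239.]
scene [  6 244  37  41 600] [ 24. 264.]
scene [329 252   4   7  14] [330. 255.]
scene [ 63 261  10   4  18] [ 68. 263.]
module_center []
flap [([309.0, 198.0, 362.0, 256.0], 0.69)]
vise [([206.0, 224.0, 246.0, 270.0], 0.56)]
tweezer [([251.0, 214.0, 287.0, 224.0], 
[... 788 characters left out ...]
8   296   392   184 38467] [482. 398.]
top [412 316   4   5  13] [413. 318.]
top [536 379   5   4  14] [538. 380.]
top [ 156  382  107   98 6126] [218. 444.]
top [371 404   5   4  14] [373. 405.]
top [259 417  13  12  68] [264. 422.]
top [271 424  13  14  77] [276. 430.]
top [273 448  18  15 115] [282. 456.]
top [282 467   8   8  18] [286. 470.]
module_center []
flap [([279.0, 223.0, 321.0, 276.0], 0.95), ([235.0, 207.0, 326.0, 287.0], 0.7)]
vise [([381.0, 262.0, 414.0, 320.0], 0.7), ([126.0, 222.0, 158.0, 259.0], 0.27)]
tweezer [([353.0, 221.0, 366.0, 234.0], 0.28)]
pick [([355.0, 223.0, 364.0, 235.0], 0.41)]
jar [([405.0, 233.0, 422.0, 245.0], 0.53)]
mod0 [345 269] [ 46  82 104] [41 41 41]
```

Run:
```python
from h import *
M=np.array([[.970,-.242],[.242,.970]])
for z in (0.006,.03,.05,.07,.09,.1,.11,.13):
  print(z,*[(1000*M@(px2w(c,u,z)[:2]-[.5535,-.0293])).round() for c,u in(("top",(286,266)),("scene",(330,255)))])
t=capture("top");o=cv2.imread("pics/top0.png")[:,:,::-1];s=capture("scene");so=cv2.imread("pics/scene0.png")[:,:,::-1]
print(t[258:274,280:294].mean(2).astype(int));print(o[258:274,280:294].mean(2).astype(int))
print(s[248:264,324:338].mean(2).astype(int));print(so[248:264,324:338].mean(2).astype(int))
```

```text
0.006 [-41.  81.] [ 5. 34.]
0.03 [-42.  79.] [20. 27.]
0.05 [-43.  78.] [33. 21.]
0.07 [-44.  76.] [46. 15.]
0.09 [-45.  75.] [59. 10.]
0.1 [-46.  74.] [65.  7.]
0.11 [-47.  74.] [72.  4.]
0.13 [-48.  72.] [85. -2.]
[[124 129 130 128 127 126 128 125 122 126 126 126 127 124]
 [133 128 126 126 125 125 125 130 125 128 126 128 127 123]
 [127 124 127 124 124 125 125 125 121 127 127 127 124 126]
 [129 128 127 124 124 126 127 127 129 127 127 127 126 122]
 [128 122 127 127 126 122 126 128 124 125 124 123 124 124]
 [127 129 128 125 124 125 125 127 129 127 123 125 125 123]
 [124 129 124 126 126 125 125 127 126 125 129 121 123 126]
 [125 127 126 122 125 128 125 128 126 125 125 124 126 124]
 [126 124 128 126 128 126 123 130 127 121 125 125 122 123]
 [127 126 127 125 126 123 124 128 125 125 123 123 126 122]
 [127 125 119 125 127 126 122 128 127 126 126 122 125 124]
 [124 123 124 124 126 125 126 124 123 127 124 122 126 126]
 [126 127 127 127 125 125 125 126 126 126 124 124 127 126]
 [126 124 125 123 126 127 129 127 126 123 123 125 125 125]
 [126 125 126 125 125 126 126 125 125 126 124 125 125 123]
[... 2195 characters left out ...]
3 161 170 146 143 157 164 162 162 162 161 152 147]
 [ 81  80 130 179 154 143 149 162 164 162 163 152 123 116]
 [ 80  81  82 163 168 145 142 158 163 152 149 132 123 130]
 [ 81  81  81 136 177 153 143 149 151 125 122 130 124  93]
 [ 82  81  81  82 169 149 143 142 131 111 122  93  61  55]
 [ 80  80  81  81 152 136 146 143 132  95  61  55  55  55]
 [ 81  81  81  80  82 161 166 138  95  61  61  56  52  51]
 [ 81  81  80  81  80 127 171 130  89  84  76  56  49  51]
 [ 81  81  81  81  81  82 154 147 120 109  78  54  58  59]
 [ 80  81  80  82  81  81 103 135 115  87  63  59  60  60]
 [ 80  81  81  81  81  81  83  84 103 113  85  62  60  60]
 [ 81  82  81  82  81  81  81  84 101 122 116  79  62  60]]
```

```bash
python3 -c "
from rig import *
print(observe()['t'],hand_in())"
```

```text
the job is handed in; nothing more can be done
13.9 None
```

I handed the job in at 13.9 s: the module was pushed off the mat into the bin while the other finger held the flap open. In the before/after pictures the flap looks shut again, a dark block that fits the module shows on the bin floor, and the bystanders on the mat show no change I could find; the mug, dish and screwdriver were never approached but not checked one by one.

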